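# Snap the bit case onto the bench tether loop

## Robot

A 6-joint arm with a two-finger parallel gripper is mounted at the origin on the work surface. World frame = base frame: x ahead of the robot, y to its left, z up, the work surface at z = 0. Lengths are in mm, angles in rad, forces in N, time in s.
With the tool pointing down it reaches from about 350 to 925 mm from the base axis. Payload 6.4 kg.
Tool frame: the origin (TCP) lies midway between the tips of the shut fingers; the grasp point (between the pads) lies 19 mm behind it (ctrl.grip_depth is the distance from the TCP to the grasp point, in mm); z points along the fingers, y is the line along which they close (so a half turn about z gives the same grasp; the last joint's range is limited). The gripper opens to 85 mm and grips with 20 to 120 N. Pads are 22 mm wide; open, the fingers measure 114 mm over their backs; the gripper's body (76 mm by 85 mm) begins 54 mm behind the grasp point. The pads swing forward as they close: fully open they stand 13 mm farther back than shut.
Start: joints at [-1.413, 0.245, 1.558, -0, 1.339, -0.174], TCP at [211.74, -614.557, 231.29] pointing down, gripper open.
Joint ranges: [-3.13, 3.13], [-1.02, 2.26], [0.13, 2.54], [-0.95, 4.09], [0.21, 2.88], [-2.74, 2.74]. Speed limits (rad/s): [2.57, 2.57, 3.14, 3.14, 3.14, 3.14].

## Interface

Orientations are given as a unit quaternion [x, y, z, w].
In Python, from workcell import ctrl gives the robot as it stands.
- The arm moves only by the shell command python3 steer.py 'ROWS' [FORCE]. ROWS is a JSON list of rows, 1 to 10 of them, each of 5 numbers: dx, dy, dz in units of 25 mm, then a turn about the tool's z in units of 0.1 rad, then the finger opening in mm; each row shifts and turns the commanded pose from where the row before left it, along the tool's axes as they then stand; what a row does not reach is not made up. A row lasts 1/10 s, in which the tool goes at most 50 mm and 0.15 rad, less where a joint would pass 70% of its speed; a pose out of reach is approached as far as the arm can. The fingers move at their own pace and stop on an object; FORCE is the grip in N (left out, the last holds). Time passes only in rows, so rows that do not move let the fingers close. It prints the time, the measured TCP pose, the force, the opening and the grip force at its end. Input that does not fit is refused with a message, and nothing moves.
- ctrl.state(): the state, without advancing time (a new reading comes with each control period).
- ctrl.read_camera(name): name is "scene" or "top" or "wrist"; returns a dict with "color" (384x512x3 uint8, red, green, blue), "fx", "fy", "cx", "cy" (pixels), "dist" ([k1, k2, p1, p2, k3] as OpenCV has them; the pictures are not rectified), "position" and "orientation" of the camera in the world. Camera axes: x right, y up, looking along -z (the intrinsics and any distortion apply to the point x, -y, -z); pixel columns grow to the right and rows downward; lengths in mm; the calibration is good to about 2 mm. A picture is of the moment at which its call begins. There is no depth.
- ctrl.job_done(): hands the job in; it is judged then, once.
The state is a dict: "time_s": time; "q": joint angles; "qvel": joint speeds; "effort": joint torques, N m; "tool_pos": TCP position; "ee_rot": TCP orientation; "ft_force": force on the tool from outside, world axes, zero at the start; "wrist_torque": the same for the moment, N m; "grip_width": finger opening in mm; "grip_force": force on a finger pad.
Only numpy, scipy, OpenCV 4.12 (cv2) and the standard library are available. Lean on these libraries where they do the work, as an engineer would, in place of code of your own. Each camera call takes 0.05 s, during which the arm holds its last target. There are 200 camera calls.

## Task

Hang the bit case from the steel loop on the tether post: take it by its grip fin, press the gate of its snap hook against the loop's crossbar until the bar passes and the gate springs shut, then pull the case straight back with about 8 N to prove that it is caught. Finally lower it gently until it hangs from the loop by its own weight, clear of the bench, and let go without setting it swinging; never load the loop with more than 25 N, and leave the bottle, the tape and the screwdriver where they are.

Things in the scene. Friction and masses are not known exactly. Their poses are not given: they have to be found in the camera images.
- case: Bit case, about 0.26 kg, standing on the bench: black plastic box 90 long (x, from -50 to +40 mm), 30 wide (y), 60 tall, a steel snap hook and a grip fin on its top. Origin: on the underside, beneath the middle of the hook; z up; +x is the hook's gate side. Put on by moving it along the post's +x, its x axis along the post's.
- fin (a point): Centre of the grip fin, the place to grip: upright black plate on the rear of the case's top, at x -45, z 88 mm in the case; 24 long (x), 10 thick (y), rising from the box top (z 60) to z 100 mm. Free on both sides; the fingers close along the case's y. Axes as the case.
- hook_seat (a point): Where the bar's centre lies in the hook when the case hangs, at x 0, z 106 mm in the case. The hook is 8 mm round bar in the case's x-z plane: back (spine), inner face at x -14 mm; bow on top, inner face z 110, outside z 118 mm; nose at x +20 mm coming down to z 97 mm. Under the nose is the mouth, shut by the gate. Axes as the case.
- gate: Sprung gate: steel pin 4 thick, 28 mm long, upright when shut. Origin: its pivot at the lower end, x +20, z 68 mm in the case. A bar pressed on it from outside folds it inwards (to -x and down), never outwards. The bar must pass 14 to 25 mm above the pivot (best 20) and go about 24 mm inside the gate's line to clear the tip; about 7 mm farther it meets the rigid spine.
- gate_hinge (a joint): Gate angle, rad: 0 shut, growing as it folds inwards, at most 1.3. Spring torque about 0.12 N m shut, 0.19 N m at 0.9 rad: pressing it in takes about 5 to 10 N. Once the bar is past, the force falls off and the angle returns to 0.
- post: Tether post, fixed: round foot 90 mm across, 18 mm column, black clamp block 26 x 62 x 24 mm centred 170 mm up. Origin: bottom centre of the foot; z up; -x is the side where the loop sticks out, roughly towards the robot.
- clamp (a point): Centre of the clamp block, 170 mm above the bench, axes as the post. It holds the rigid loop: 6 mm steel rod lying level at this height, legs at y -20 and +20 mm, joined by a crossbar along y. Its stick-out is set by hand and not measured: bar centre anywhere from x -80 to -116 mm; find it by sight or touch. Over 25 N from case or hook harms the clamp; so does dropping the case on the loop.
- bottle: Bystander: amber flux bottle with white cap, 42 mm across, 85 mm tall, standing; origin at its bottom centre.
- tape: Bystander: roll of copper tape lying flat, 60 mm across, 20 mm high; origin at its bottom centre.
- driver: Bystander: screwdriver 170 mm long lying along its own x; origin at its underside.

How it is judged:
By the outcome, as a careful person would: the job done as asked, in the order asked, and still so for the second after the job is handed in, with the robot touching nothing.
It also fails if it takes over 69 s, if anything falls off the work surface, if the arm or the gripper's body presses on something with over 40 N, if the wrist force passes 120 N, or if a joint passes its speed limit or range.

## Working session

There is one attempt and no reset: what is moved stays moved. The work goes in short steps, Python scripts to look and compute and a shell command to move; the robot and the scene stay as the last step left them, time stands still between calls to the robot, and variables do not carry over. Pictures are saved under pics/ and viewed, at most 10 in all, crops included, and the job is handed in when it is done.

```bash
ls; mkdir -p pics; python3 - <<'E'
from workcell import ctrl
import cv2,numpy as np
for n in ["scene","top"]:
    c=ctrl.read_camera(n); cv2.imwrite(f"pics/{n}0.png",c["color"][:,:,::-1])
    print(n,{k:np.round(v,4).tolist() for k,v in c.items() if k!="color"})
s=ctrl.state(); print(s)
E
```

```text
pics
steer.py
workcell.py
scene {'fx': 474.0059, 'fy': 474.0059, 'cx': 257.5708, 'cy': 195.9264, 'dist': [-0.0952, 0.0, 0.0, 0.0, 0.0], 'position': [902.4394, -596.2482, 931.8637], 'orientation': [0.3124, 0.0911, 0.2414, 0.9142]}
top {'fx': 417.1519, 'fy': 417.1519, 'cx': 259.5069, 'cy': 186.8298, 'dist': [-0.0143, 0.0, 0.0, 0.0, 0.0], 'position': [417.053, -61.9865, 1144.0529], 'orientation': [0.0539, -0.0525, -0.6999, 0.7102]}
{'time_s': 0.1, 'q': array([-1.41309916e+00,  2.45698019e-01,  1.55889353e+00,  1.02094835e-06,
        1.33870635e+00, -1.74111086e-01]), 'qvel': array([-0.00131735, -0.00097195, -0.00201582,  0.00243445,  0.00055186,
       -0.00104318]), 'effort': array([-4.52827871e-04, -4.30670035e+01, -3.27129042e+01, -1.07566448e-04,
        2.83225425e-03, -2.37102071e-08]), 'tool_pos': array([ 211.65878018, -614.0441339 ,  230.31932106]), 'ee_rot': array([ 9.86269109e-01,  1.65143933e-01,  7.49399204e-06, -8.52584920e-04]), 'ft_force': array([0.86332652, 0.36972947, 0.40825333]), 'wrist_torque': array([-0.02143379, -0.04272003,  0.02327669]), 'grip_force': 0.0, 'grip_width': 85.3110726994999}
```

View pics/scene0.png

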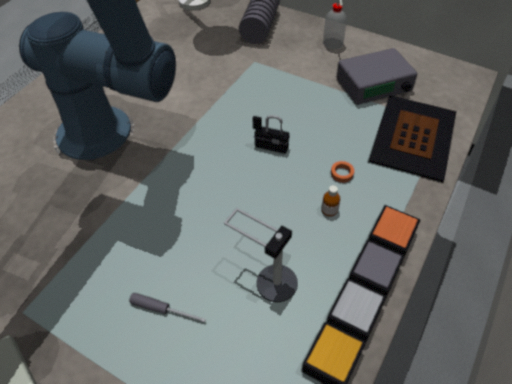

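View pics/top0.png

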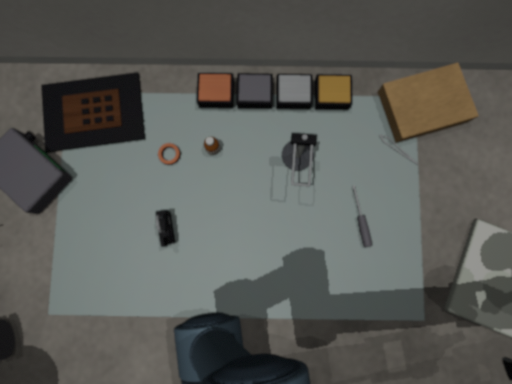

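The scene view shows the case at about (271,137) and the clamp at (279,241), with the loop bar near (232,218). In the top view the case is at (166,228), the clamp at (304,139) and the loop end near (305,184). Next I'll enlarge these areas and write the helpers.

```bash
cat > h.py <<'E'
import cv2,numpy as np
from scipy.spatial.transform import Rotation as R
from workcell import ctrl
def K(c): return np.array([[c["fx"],0,c["cx"]],[0,c["fy"],c["cy"]],[0,0,1.]])
F=np.diag([1,-1,-1.])
def ray(c,uv):
    p=cv2.undistortPoints(np.array([[uv]],float),K(c),np.array(c["dist"]))[0,0]
    d=R.from_quat(c["orientation"]).as_matrix()@(F@np.array([p[0],p[1],1.]))
    return np.array(c["position"]),d/np.linalg.norm(d)
def plane(c,uv,z):
    o,d=ray(c,uv); return o+d*(z-o[2])/d[2]
def tri(*obs):
    A=np.zeros((3,3));b=np.zeros(3);rs=[ray(c,uv) for c,uv in obs]
    for o,d in rs:
        P=np.eye(3)-np.outer(d,d);A+=P;b+=P@o
    x=np.linalg.solve(A,b); return x,[float(np.linalg.norm(np.cross(d,x-o))) for o,d in rs]
def proj(c,X):
    M=R.from_quat(c["orientation"]).as_matrix(); p=F@(M.T@(np.array(X,float)-c["position"]))
    return cv2.projectPoints(p.reshape(1,3),np.zeros(3),np.zeros(3),K(c),np.array(c["dist"]))[0][0,0]
def crop(im,u,v,w,h,s): return cv2.resize(im[v:v+h,u:u+w,::-1],(w*s,h*s),interpolation=cv2.INTER_CUBIC)
E
python3 - <<'E'
from h import *
import pickle
s=ctrl.read_camera("scene");t=ctrl.read_camera("top");pickle.dump((s,t),open("st.pkl","wb"))
# scene: case 240..305,105..160 ; loop 215..305,200..305
a=crop(s["color"],240,105,66,50,6);b=crop(s["color"],215,205,100,75,4)
d=crop(t["color"],140,200,66,50,6);e=crop(t["color"],265,125,66,75,4)
m=np.zeros((600,800,3),np.uint8)
m[:300,:396]=a; m[:300,400:800]=b; m[300:,:396]=d; m[300:,400:664]=e
cv2.imwrite("pics/m1.png",m)
E
```

```text
(no output)
```

View pics/m1.png

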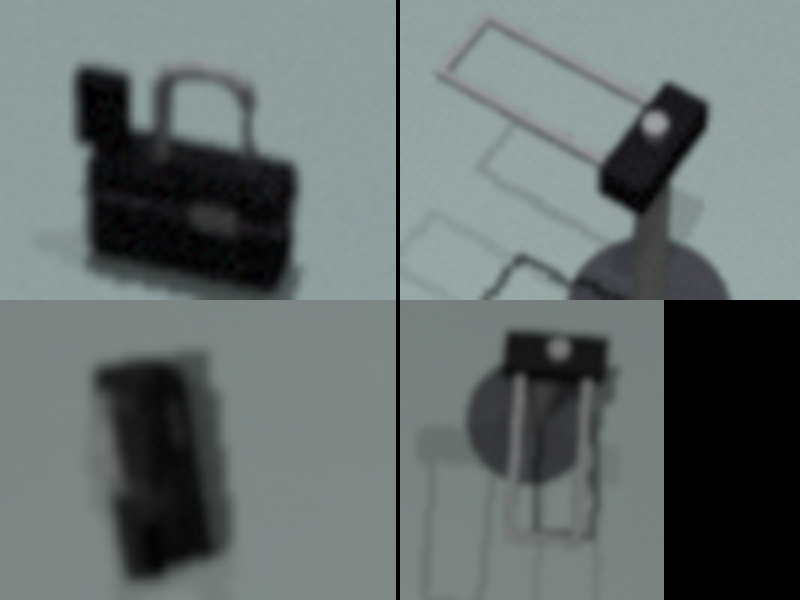

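The montage shows the loop's crossbar corners at (237.5,210) and (225,223) in the scene view, and (293,185) and (310,185) in the top view. The fin's top edge runs from (253,116) to (261,117) in the scene view. In the top view the fin is at the lower end of the case, so the gate side points away from the robot.

```bash
python3 - <<'E'
from h import *
import pickle
s,t=pickle.load(open("st.pkl","rb"))
np.set_printoptions(precision=1,suppress=True)
for n,a,b in [("barL",(237.3,210),(293,185)),("barR",(225.5,223),(310,185)),("legL",(277.5,231),(295,144)),("legR",(265.5,245.7),(311.7,145)),("screw",(278.8,235.7),(304.5,137.2))]:
    print(n,*tri((s,a),(t,b)))
    print(plane(s,a,170),plane(t,b,170))
f=lambda u,v:(240+u/6,105+v/6)
for p in [(80,67),(128,74),(104,70)]: print("fintop",plane(s,f(*p),100))
print("hooktop",plane(s,f(165,72),116),plane(s,f(245,90),110), "base hook",plane(s,f(162,155),60),plane(s,f(250,158),60))
g=lambda u,v:(140+u/6,200+(v-300)/6)
print("fin tri",*tri((s,f(104,70)),(t,g(142,572))))
for p in [(97,370),(182,365),(212,548),(125,565)]: print("top box",plane(t,g(*p),60))
# dark mask of case in top
im=t["color"].astype(int).sum(2)[200:250,140:206]; m=(im<150).astype(np.uint8)
c=max(cv2.findContours(m,0,2)[0],key=cv2.contourArea); r=cv2.minAreaRect(c);print(r)
bp=cv2.boxPoints(r)+[140,200]
for p in bp: print(p,plane(t,p,60))
E
```

```text
barL [ 573.6 -136.4  165.1] [3.1832244127398996, 3.183224412739867]
[ 578.  -137.2  170. ] [ 570.4 -138.1  170. ]
barR [ 572.7 -176.9  170. ] [2.1813152217858485, 2.181315221785857]
[ 574.3 -175.4  170. ] [ 571.  -178.3  170. ]
legL [ 671.  -142.2  169. ] [0.8331181701555397, 0.8331181701556373]
[ 671.9 -142.2  170. ] [ 670.1 -142.7  170. ]
legR [ 668.1 -182.7  170.3] [0.014026585857979357, 0.014026585857966586]
[ 668.  -182.5  170. ] [ 668.2 -182.7  170. ]
screw [ 683.4 -162.5  188.5] [1.658577399079819, 1.6585773990797457]
[ 679.2 -150.5  170. ] [ 687.2 -165.5  170. ]
fintop [428.2 180.6 100. ]
fintop [448.4 186.7 100. ]
fintop [438.2 183.9 100. ]
hooktop [470.1 180.2 116. ] [501.7 192.5 110. ] base hook [465.1 186.5  60. ] [499.5 203.5  60. ]
fin tri [430.8 182.5  95.7] [7.178991589221311, 7.178991589221434]
top box [512.2 209.8  60. ]
top box [514.9 172.9  60. ]
top box [436.2 156.4  60. ]
top box [428.4 193.5  60. ]
((25.69594955444336, 27.574325561523438), (34.51972198486328, 14.816445350646973), 81.02737426757812)
[155.7 211.7] [512.1 211.1  60. ]
[170.3 209.4] [518.7 173.1  60. ]
[175.7 243.5] [430.8 155.2  60. ]
[161.1 245.8] [424.3 192.6  60. ]
```

The rows are not in the units I measure in: shifts go in units of 25 mm and turns go in units of 0.1 rad. I convert before sending: -20 mm is -0.8, -40 mm is -1.6.

```bash
python3 steer.py '[[0.56, -0.8, 0, 0, 85], [1.12, -1.6, 0, 0, 85], [1.12, -1.6, 0, 0, 85], [1.12, -1.6, 0, 0, 85], [1.12, -1.6, 0, 0, 85], [1.12, -1.6, 0, 0, 85], [1.12, -1.6, 0, 0, 85], [1.12, -1.6, 0, 0, 85], [1.12, -1.6, 0, 0, 85], [1.12, -1.6, 0, 0, 85]]' 40; python3 steer.py '[[1.12, -1.6, 0, 0, 85], [1.12, -1.6, 0, 0, 85], [1.12, -1.6, 0, 0, 85], [1.12, -1.6, 0, 0, 85], [1.12, -1.6, 0, 0, 85], [1.12, -1.6, 0, 0, 85], [0.8, -1.12, 0, 0, 85], [0.56, -0.8, 0, 1.4, 85], [0, 0, 0, 0, 85], [0, 0, 0, 0, 85]]'
python3 - <<'E'
from h import *
import pickle
w=ctrl.read_camera("wrist");pickle.dump(w,open("w1.pkl","wb"));cv2.imwrite("pics/w1.png",w["color"][:,:,::-1])
print({k:np.round(v,4).tolist() for k,v in w.items() if k!="color"})
E
```

```text
time_s: 1.2
tool_pos: [339.4, -166.8, 231.3]
ee_rot: [0.986, 0.165, 0.0, 0.0]
ft_force: [0.6, 0.9, 0.6]
grip_width: 85.0
grip_force: 0.0
time_s: 2.2
tool_pos: [436.3, 169.5, 231.0]
ee_rot: [0.995, 0.097, -0.0, 0.0]
ft_force: [-0.5, -0.1, -0.8]
grip_width: 85.0
grip_force: 0.0
{'fx': 294.7278, 'fy': 294.7278, 'cx': 255.2205, 'cy': 194.0428, 'dist': [-0.0207, 0.0, 0.0, 0.0, 0.0], 'position': [517.8608, 186.9205, 373.8415], 'orientation': [-0.1255, 0.1037, -0.6263, 0.7624]}
```

View pics/w1.png

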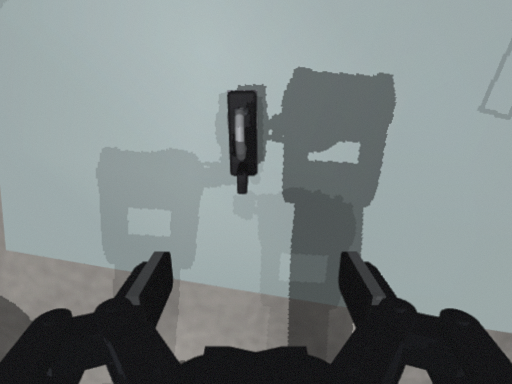

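The wrist view shows the case between rows 90 and 193, about column 242, with the fin's lower end at about (242,190). I'll enlarge it.

```bash
python3 - <<'E'
from h import *
import pickle
w=pickle.load(open("w1.pkl","rb"))
m=np.hstack([crop(w["color"],215,82,60,60,6),crop(w["color"],215,140,60,60,6)]);cv2.imwrite("pics/w1c.png",np.clip(m.astype(int)*2,0,255).astype(np.uint8))
g=w["color"].astype(int).sum(2)
for r in range(88,198,4):
    x=np.where(g[r,222:262]<120)[0]+222
    print(r,(x.min(),x.max(),len(x)) if len(x) else None)
E
```

```text
88 None
92 (np.int64(230), np.int64(254), 25)
96 (np.int64(228), np.int64(255), 4)
100 (np.int64(228), np.int64(255), 6)
104 (np.int64(229), np.int64(255), 10)
108 (np.int64(229), np.int64(255), 12)
112 (np.int64(229), np.int64(255), 10)
116 (np.int64(229), np.int64(255), 9)
120 (np.int64(229), np.int64(255), 10)
124 (np.int64(229), np.int64(255), 10)
128 (np.int64(229), np.int64(255), 13)
132 (np.int64(230), np.int64(255), 13)
136 (np.int64(230), np.int64(256), 14)
140 (np.int64(230), np.int64(256), 17)
144 (np.int64(230), np.int64(256), 17)
148 (np.int64(230), np.int64(256), 15)
152 (np.int64(230), np.int64(256), 17)
156 (np.int64(231), np.int64(256), 16)
160 (np.int64(231), np.int64(256), 14)
164 (np.int64(231), np.int64(256), 23)
168 (np.int64(231), np.int64(256), 22)
172 (np.int64(231), np.int64(256), 24)
176 (np.int64(238), np.int64(246), 3)
180 (np.int64(245), np.int64(246), 2)
184 (np.int64(238), np.int64(246), 9)
188 (np.int64(238), np.int64(245), 8)
192 (np.int64(239), np.int64(245), 7)
196 None
```

View pics/w1c.png

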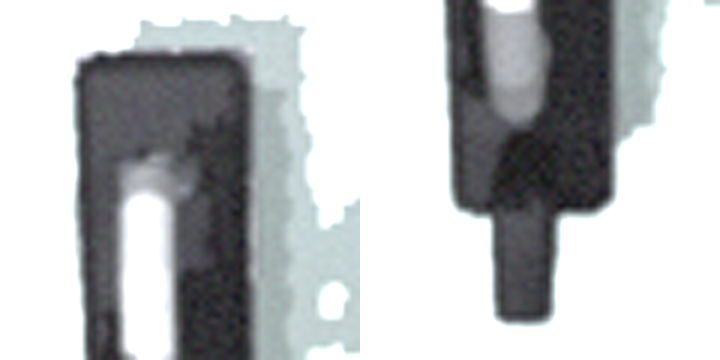

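The crop shows the box top edges at columns 228–256 and rows 91–175. The fin's top end is at row 193, columns 238–247.

```bash
python3 - <<'E'
from h import *
import pickle
np.set_printoptions(precision=1,suppress=True)
w=pickle.load(open("w1.pkl","rb"));s,t=pickle.load(open("st.pkl","rb"))
c=[plane(w,p,60) for p in [(228.2,91.5),(255.5,91.5),(231,174.5),(257,174.5)]]
print(c); 
f=(c[0]+c[1])/2;b=(c[2]+c[3])/2;d=f-b;print("len",np.linalg.norm(d),"yaw",np.arctan2(d[1],d[0]),"width",np.linalg.norm(c[0]-c[1]))
print("side yaw",[np.arctan2(*(c[i]-c[i+2])[1::-1]) for i in (0,1)])
u=d/np.linalg.norm(d); print("fin from box",(b+f)/2-40*u)
e=plane(w,(242.6,193.3),100);print("fin rear top",e,"centre",e+12*u)
print("tri fin rear top", *tri((w,(242.6,193.3)),(s,(240+80/6,105+67/6))))
x=e+12*u; print(proj(s,[x[0],x[1],100]),"seen",(257.3,116.7))
print(ctrl.state()["tool_pos"])
E
```

```text
[array([515.2, 214.5,  60. ]), array([520.5, 187.5,  60. ]), array([430.5, 197.1,  60. ]), array([436. , 169.1,  60. ])]
len 86.47198097051616 yaw 0.20826298334848656 width 27.525663955916297
side yaw [np.float64(0.20204487177381691), np.float64(0.21448164530039188)]
fin from box [436.4 183.8  60. ]
fin rear top [425.  181.5 100. ] centre [436.8 183.9 100. ]
tri fin rear top [426.  181.7  98.8] [1.361250396668876, 1.3612503966689313]
[256.9 116.5] seen (257.3, 116.7)
[436.3 169.  231.1]
```

Converted, -14.3 mm is -0.572, 3.3 mm is 0.132, -0.011 rad is -0.11.

```bash
python3 steer.py '[[0.132, -0.572, 0, -0.11, 85], [0, 0, 0.8, 0, 70], [0, 0, 1.6, 0, 50], [0, 0, 1.6, 0, 50], [0, 0, 1.4, 0, 50], [0, 0, 0.72, 0, 50], [0, 0, 0.32, 0, 50], [0, 0, 0, 0, 50]]'; python3 steer.py '[[0, 0, 0, 0, 0], [0, 0, 0, 0, 0], [0, 0, 0, 0, 0], [0, 0, 0, 0, 0], [0, 0, 0, 0, 0], [0, 0, 0, 0, 0], [0, 0, 0, 0, 0]]' 40
```

```text
time_s: 3.05
tool_pos: [436.7, 183.2, 69.7]
ee_rot: [0.995, 0.101, -0.001, 0.0]
ft_force: [-0.4, -0.0, 0.2]
grip_width: 49.8
grip_force: 0.0
time_s: 3.75
tool_pos: [438.2, 184.1, 71.7]
ee_rot: [0.995, 0.101, 0.001, 0.0]
ft_force: [-2.3, -2.0, 7.4]
grip_width: 9.6
grip_force: 39.8
```

Converted, -25 mm is -1, -8 mm is -0.32.

```bash
python3 steer.py '[[0, 0, -0.08, 0, 0], [0, 0, -0.32, 0, 0], [0, 0, -0.8, 0, 0], [0, 0, -1, 0, 0], [0, 0, -0.8, 0, 0], [0, 0, -0.32, 0, 0], [0, 0, 0, 0, 0], [0, 0, 0, 0, 0], [0, 0, 0, 0, 0]]' 60; python3 steer.py '[[0, 0, 0, 0.64, 0], [0, 0, 0, 0.65, 0], [0, 0, 0, 0.65, 0], [0, 0, 0, 0.64, 0], [0, 0.4, 0, 0, 0], [0.08, 0.8, 0, 0, 0], [0.08, 1.2, 0, 0, 0], [0.08, 1.6, 0, 0, 0], [0.08, 1.6, 0, 0, 0], [0.08, 1.6, 0, 0, 0]]';  python3 steer.py '[[0.08, 1.6, 0, 0, 0], [0.08, 1.6, 0, 0, 0], [0, 1.4, 0, 0, 0], [0, 1, 0, 0, 0], [0, 0.6, 0, 0, 0], [0, 0.28, 0, 0, 0], [0, 0, 0, 0, 0], [0, 0, 0, 0, 0], [0, 0, 0, 0, 0], [0, 0, 0, 0, 0]]'
python3 - <<'E'
from h import *
import pickle
w=ctrl.read_camera("wrist");s=ctrl.read_camera("scene");pickle.dump((w,s),open("w2.pkl","wb"));cv2.imwrite("pics/w2.png",w["color"][:,:,::-1])
print(ctrl.state()["tool_pos"],ctrl.state()["ft_force"])
E
```

```text
time_s: 4.65
tool_pos: [436.1, 184.0, 151.8]
ee_rot: [0.995, 0.101, -0.001, 0.0]
ft_force: [0.3, 0.4, -1.8]
grip_width: 8.8
grip_force: 59.5
time_s: 5.65
tool_pos: [436.3, 2.0, 152.7]
ee_rot: [1.0, -0.027, -0.0, 0.0]
ft_force: [0.3, 0.4, -3.0]
grip_width: 8.5
grip_force: 59.5
time_s: 6.65
tool_pos: [432.3, -157.3, 153.2]
ee_rot: [1.0, -0.027, -0.0, -0.0]
ft_force: [0.2, 0.2, -1.9]
grip_width: 8.6
grip_force: 59.5
[ 432.32485373 -157.57019592  153.30879093] [-0.02000678  0.67444381 -2.34786362]
```

View pics/w2.png

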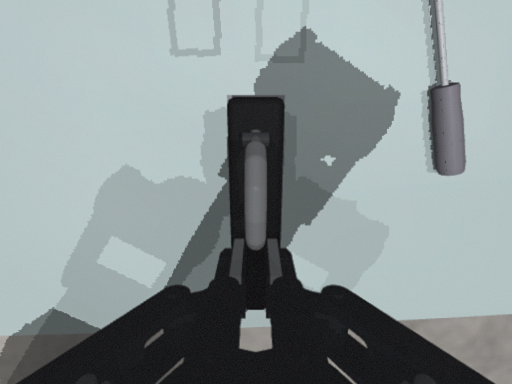

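The wrist view shows the case held straight with the hook at (256,140–245), but the loop is out of view and only its shadow shows. I'll check how the case hangs from the scene and top views, and measure the bar more precisely.

```bash
python3 - <<'E'
from h import *
import pickle
np.set_printoptions(precision=1,suppress=True)
w,s=pickle.load(open("w2.pkl","rb"))
print(w["position"],plane(w,(256,3),170))
t=ctrl.read_camera("top");pickle.dump((w,s,t),open("w2.pkl","wb"))
T=np.array([432.3,-157.5,0]);u=np.array([np.cos(-.054),np.sin(-.054),0])
for n,x,z in [("nose",69,97),("bow",45,118),("boxfront",85,60)]:
    p=T+x*u+[0,0,z+81.6]; print(n,p,proj(s,p),proj(w,p))
c=proj(s,T+45*u+[0,0,170]).astype(int);print(c)
a=crop(s["color"],c[0]-40,c[1]-40,100,75,4);d=proj(s,[570,-157,170]).astype(int)
b=crop(s["color"],d[0]-20,d[1]-30,50,37,8);e=crop(t["color"],280,130,50,75,8)
m=np.zeros((600,800,3),np.uint8);m[:300,:400]=a;m[300:596,:400]=b;m[:600,400:]=e;print(d)
cv2.imwrite("pics/m2.png",m)
E
```

```text
[ 515.2 -160.4  296.1] [ 547.7 -162.2  170. ]
nose [ 501.2 -161.2  178.6] [198.2 200.8] [259.6 131.7]
bow [ 477.2 -159.9  199.6] [187.5 189.3] [260.  208.1]
boxfront [ 517.2 -162.1  141.6] [206.5 215. ] [258.9  90.1]
[189 198]
[228 215]
```

View pics/m2.png

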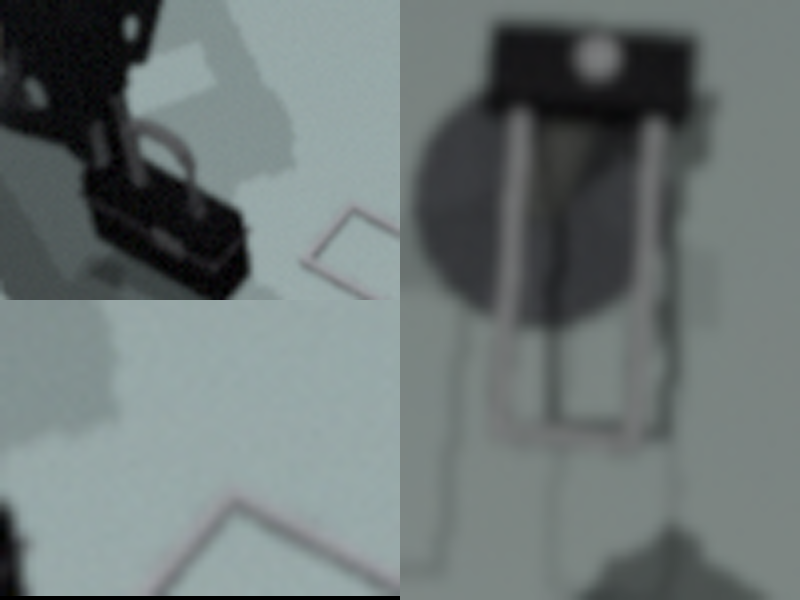

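The held case matches the prediction: hook nose seen near (197,202) against (198,201) predicted, so it isn't tilted. The bar is at about (301,185) in the top view. I'll move 40 mm closer so the wrist camera sees the bar.

```bash
python3 steer.py '[[0.2, -0.1, 0, 0, 0], [0.4, -0.1, 0, 0, 0], [0.48, -0.1, 0, 0, 0], [0.32, 0, 0, 0, 0], [0.2, 0, 0, 0, 0], [0, 0, 0, 0, 0], [0, 0, 0, 0, 0], [0, 0, 0, 0, 0], [0, 0, 0, 0, 0]]'
python3 - <<'E'
from h import *
import pickle
w=ctrl.read_camera("wrist");pickle.dump(w,open("w3.pkl","wb"));
cv2.imwrite("pics/w3.png",crop(w["color"],180,0,160,150,4))
print(ctrl.state()["tool_pos"],ctrl.state()["ft_force"])
E
```

```text
time_s: 7.7
tool_pos: [472.3, -152.8, 153.2]
ee_rot: [1.0, -0.028, -0.0, -0.0]
ft_force: [0.9, 0.3, -2.5]
grip_width: 8.8
grip_force: 59.5
[ 472.36425852 -152.85561955  153.30059082] [ 0.24119395  0.23396811 -2.00189805]
```

View pics/w3.png

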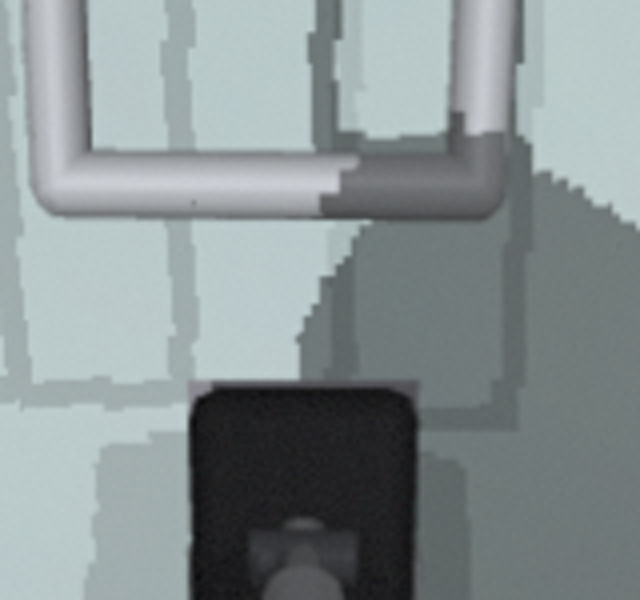

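The wrist view now shows the crossbar centred at about row 45.8 and column 248, with legs at columns 195 and 302. The box front edge is at row 96.

```bash
python3 - <<'E'
from h import *
import pickle
np.set_printoptions(precision=2,suppress=True)
w=pickle.load(open("w3.pkl","rb"));_,s,t=pickle.load(open("w2.pkl","rb"))
L,Rr=plane(w,(195,45.8),170),plane(w,(301.7,45.8),170);print(L,Rr,(L+Rr)/2,"gap",np.linalg.norm(L-Rr))
L0,R0=plane(w,(193.8,5),170),plane(w,(301.7,5),170);m0=(L0+R0)/2-(L+Rr)/2;print("yaw",np.arctan2(m0[1],m0[0]), "bar yaw", np.arctan2((L-Rr)[1],(L-Rr)[0])-np.pi/2)
print(*tri((w,(195,45.8)),(s,(237.4,210.2)),(t,(292.7,185))))
print(*tri((w,(301.7,45.8)),(s,(225.4,223)),(t,(309.6,185))))
# hook pixel & box front edge
a,b=plane(w,(228,97),141.6),plane(w,(284,97),141.6);print("boxfront",a,b,(a+b)/2)
print("hook nose centre",plane(w,(255.5,138),97+81.6))
T=ctrl.state()["tool_pos"];q=R.from_quat(ctrl.state()["ee_rot"]).as_matrix()[:,0];print(q,T+85*q,T+65*q)
E
```

```text
[ 574.5  -133.58  170.  ] [ 572.2  -174.93  170.  ] [ 573.35 -154.26  170.  ] gap 41.41721267460787
yaw -0.0456515272973413 bar yaw -0.0555306364461603
[ 574.19 -134.88  164.66] [2.4588006598302736, 2.045697378801927, 4.143774051102318]
[ 572.39 -175.81  168.58] [0.6609171845683839, 1.5589348223907162, 2.0635919925169124]
boxfront [ 554.76 -142.26  141.6 ] [ 553.22 -170.18  141.6 ] [ 553.99 -156.22  141.6 ]
hook nose centre [ 538.84 -155.16  178.6 ]
[ 1.   -0.06 -0.  ] [ 557.23 -157.57  153.3 ] [ 537.26 -156.46  153.3 ]
```

Converted, 4 mm is 0.16, -1 mm is -0.04.

```bash
python3 steer.py '[[0.16, 0, 0, 0, 0], [0.32, -0.04, 0, 0, 0], [0.32, -0.04, 0, 0, 0], [0.16, 0, 0, 0, 0], [0, 0, 0, 0, 0], [0, 0, 0, 0, 0], [0, 0, 0, 0, 0]]' 80;  python3 steer.py '[[0.12, 0, 0, 0, 0], [0.12, 0, 0, 0, 0], [0.12, 0, 0, 0, 0], [0.12, 0, 0, 0, 0], [0.12, 0, 0, 0, 0], [0, 0, 0, 0, 0], [0, 0, 0, 0, 0], [0, 0, 0, 0, 0]]'
```

```text
time_s: 8.45
tool_pos: [496.5, -152.1, 153.2]
ee_rot: [1.0, -0.028, -0.0, -0.0]
ft_force: [-0.1, 0.4, -3.0]
grip_width: 8.7
grip_force: 82.0
time_s: 9.25
tool_pos: [510.2, -152.7, 152.5]
ee_rot: [1.0, -0.027, -0.002, -0.0]
ft_force: [-6.4, 0.8, -0.6]
grip_width: 8.1
grip_force: 82.2
```

Converted, 3 mm is 0.12.

```bash
python3 steer.py '[[0.12, 0, 0, 0, 0], [0.12, 0, 0, 0, 0], [0.12, 0, 0, 0, 0], [0, 0, 0, 0, 0], [0, 0, 0, 0, 0]]';  python3 steer.py '[[0.08, 0, 0, 0, 0], [0.12, 0, 0, 0, 0], [0.12, 0, 0, 0, 0], [0, 0, 0, 0, 0], [0, 0, 0, 0, 0]]'
```

```text
time_s: 9.75
tool_pos: [518.3, -152.8, 151.2]
ee_rot: [1.0, -0.027, -0.004, -0.001]
ft_force: [-5.0, -0.2, -6.3]
grip_width: 8.7
grip_force: 81.7
time_s: 10.25
tool_pos: [527.0, -153.1, 150.8]
ee_rot: [1.0, -0.028, -0.002, -0.001]
ft_force: [0.9, 0.3, -14.0]
grip_width: 9.0
grip_force: 80.5
```

```bash
python3 steer.py '[[0.08, 0, 0, 0, 0], [0.08, 0, 0, 0, 0], [0, 0, 0, 0, 0], [0, 0, 0, 0, 0]]'; python3 steer.py '[[0.06, 0, 0, 0, 0], [0, 0, 0, 0, 0], [0, 0, 0, 0, 0]]'
```

```text
time_s: 10.65
tool_pos: [534.4, -155.0, 155.6]
ee_rot: [1.0, -0.028, 0.002, 0.001]
ft_force: [0.0, 0.4, -2.5]
grip_width: 8.8
grip_force: 82.1
time_s: 10.95
tool_pos: [534.4, -154.4, 153.7]
ee_rot: [1.0, -0.028, 0.0, 0.0]
ft_force: [0.2, 0.3, -2.4]
grip_width: 8.4
grip_force: 82.1
```

```bash
python3 steer.py '[[-0.12, 0, 0, 0, 0], [-0.2, 0, 0, 0, 0], [-0.2, 0, 0, 0, 0], [-0.12, 0, 0, 0, 0], [0, 0, 0, 0, 0], [0, 0, 0, 0, 0]]'; python3 steer.py '[[-0.08, 0, 0, 0, 0], [-0.04, 0, 0, 0, 0], [0, 0, 0, 0, 0], [0, 0, 0, 0, 0]]'; python3 steer.py '[[-0.04, 0, 0, 0, 0], [0, 0, 0, 0, 0], [0, 0, 0, 0, 0]]'
```

```text
time_s: 11.55
tool_pos: [518.1, -153.4, 153.4]
ee_rot: [1.0, -0.028, 0.0, 0.0]
ft_force: [0.2, -0.9, -2.6]
grip_width: 8.7
grip_force: 82.1
time_s: 11.95
tool_pos: [515.5, -153.3, 153.5]
ee_rot: [1.0, -0.028, 0.001, 0.0]
ft_force: [2.9, -0.5, -3.3]
grip_width: 8.6
grip_force: 82.0
time_s: 12.25
tool_pos: [515.2, -153.3, 153.6]
ee_rot: [1.0, -0.028, 0.002, 0.0]
ft_force: [6.3, -0.3, -4.4]
grip_width: 8.2
grip_force: 81.8
```

Converted, -0.6 mm is -0.024.

```bash
python3 steer.py '[[-0.024, 0, 0, 0, 0], [0, 0, 0, 0, 0], [0, 0, 0, 0, 0], [0, 0, 0, 0, 0], [0, 0, 0, 0, 0]]'
```

```text
time_s: 12.75
tool_pos: [515.1, -153.3, 153.7]
ee_rot: [1.0, -0.028, 0.002, 0.0]
ft_force: [7.9, -0.2, -5.4]
grip_width: 8.6
grip_force: 81.6
```

The pull test held at 7.9 N. Now I'll centre the bar under the bow and lower the case.

```bash
python3 steer.py '[[0.08, 0, 0, 0, 0], [0.12, 0, 0, 0, 0], [0.2, 0, 0, 0, 0], [0.2, 0, 0, 0, 0], [0.08, 0, 0, 0, 0], [0, 0, 0.12, 0, 0], [0, 0, 0.16, 0, 0], [0, 0, 0.16, 0, 0], [0, 0, 0.08, 0, 0], [0, 0, 0, 0, 0]]'; python3 steer.py '[[0, 0, 0.04, 0, 0], [0, 0, 0.04, 0, 0], [0, 0, 0, 0, 0], [0, 0, 0, 0, 0], [0, 0, 0, 0, 0]]'; python3 -c "
from h import *;s=ctrl.state();print(s['wrist_torque'],s['ft_force'])"
```

```text
time_s: 13.75
tool_pos: [530.1, -153.9, 139.7]
ee_rot: [1.0, -0.028, -0.001, -0.0]
ft_force: [-0.3, -0.6, -1.8]
grip_width: 8.4
grip_force: 82.0
time_s: 14.25
tool_pos: [530.6, -154.1, 138.4]
ee_rot: [1.0, -0.028, 0.0, 0.0]
ft_force: [0.9, -0.2, -2.7]
grip_width: 8.5
grip_force: 82.0
[0.00356598 0.11956722 0.00753576] [ 0.92286086 -0.17279318 -2.70600978]
```

```bash
for i in 1 2 3; do python3 steer.py '[[0, 0, 0.02, 0, 0], [0, 0, 0.02, 0, 0], [0, 0, 0, 0, 0], [0, 0, 0, 0, 0], [0, 0, 0, 0, 0]]' | sed -n 2,4p; python3 -c "
from h import *;s=ctrl.state();print(s['wrist_torque'])"; done
```

```text
tool_pos: [530.5, -154.1, 137.3]
ee_rot: [1.0, -0.028, 0.0, 0.0]
ft_force: [-0.1, -0.0, -2.8]
[ 0.00951755  0.08699351 -0.01866703]
tool_pos: [530.5, -154.0, 136.3]
ee_rot: [1.0, -0.028, 0.0, 0.0]
ft_force: [-0.5, -0.1, -3.0]
[0.04578016 0.0698784  0.00199942]
tool_pos: [530.5, -154.1, 135.3]
ee_rot: [1.0, -0.028, 0.0, 0.0]
ft_force: [0.4, 0.6, -2.4]
[-0.01297851  0.12188115  0.02519086]
```

```bash
for i in 1 2 3 4; do python3 steer.py '[[0, 0, 0.02, 0, 0], [0, 0, 0, 0, 0], [0, 0, 0, 0, 0], [0, 0, 0, 0, 0]]' | sed -n 2,4p; python3 -c "
from h import *;s=ctrl.state();print(s['wrist_torque'])"; done
```

```text
tool_pos: [530.6, -154.1, 134.9]
ee_rot: [1.0, -0.028, 0.0, 0.0]
ft_force: [0.9, 0.0, -1.9]
[0.00466322 0.13158123 0.01674961]
tool_pos: [530.7, -154.1, 134.5]
ee_rot: [1.0, -0.028, 0.0, 0.0]
ft_force: [-0.2, 0.0, -1.1]
[ 9.74875797e-05  6.56251591e-02 -5.44402222e-04]
tool_pos: [530.8, -154.2, 134.2]
ee_rot: [1.0, -0.028, 0.0, 0.0]
ft_force: [-0.5, 0.6, 3.0]
[0.06833631 0.02194003 0.01831737]
tool_pos: [530.9, -154.2, 133.9]
ee_rot: [1.0, -0.028, 0.0, 0.0]
ft_force: [-2.8, -0.1, 5.0]
[0.11289867 0.07067622 0.02284814]
```

Converted, -0.6 mm is -0.024.

```bash
python3 steer.py '[[0, 0, -0.024, 0, 0], [0, 0, 0, 0, 0], [0, 0, 0, 0, 0], [0, 0, 0, 0, 0]]' 20 | sed -n 2,6p;  python3 steer.py '[[0, 0, 0, 0, 0], [0, 0, 0, 0, 0], [0, 0, 0, 0, 0], [0, 0, 0, 0, 0]]' | sed -n 2,6p; python3 -c "
from h import *
import pickle
s=ctrl.state();print(s['wrist_torque'],s['ft_force']);c=ctrl.read_camera('scene');p=proj(c,[560,-155,150]).astype(int);cv2.imwrite('pics/s5.png',crop(c['color'],p[0]-60,p[1]-50,130,97,6))"
```

```text
tool_pos: [530.8, -154.2, 134.1]
ee_rot: [1.0, -0.028, 0.0, 0.0]
ft_force: [-0.8, 0.1, 3.3]
grip_width: 8.7
grip_force: 82.9
tool_pos: [530.7, -154.1, 134.0]
ee_rot: [1.0, -0.028, 0.0, 0.0]
ft_force: [1.1, 0.4, 3.3]
grip_width: 8.9
grip_force: 82.9
[-0.00731128 -0.17545362  0.03678921] [1.08429033 0.41956983 3.31032378]
```

View pics/s5.png

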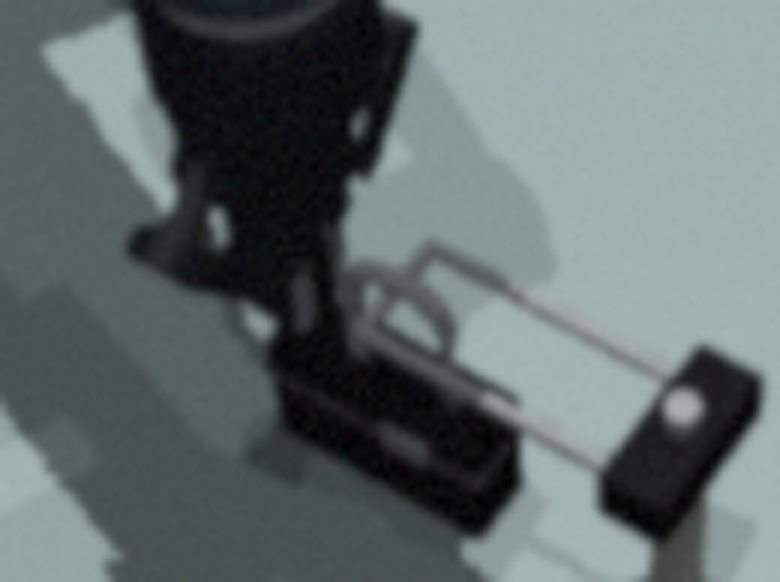

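The picture shows the crossbar passing through the hook under its bow at about (375,310), with the case level and clear of the bench. I'll unload the tool, then ease the fingers open.

Converted, -0.5 mm is -0.02.

```bash
python3 steer.py '[[0, 0, -0.02, 0, 0], [0, 0, 0, 0, 0], [0, 0, 0, 0, 0], [0, 0, 0, 0, 0]]' 20 | sed -n 2,6p;  python3 -c "
from h import *
s=ctrl.state();print(s['wrist_torque'],s['ft_force'])"; python3 steer.py '[[0, 0, 0, 0, 7], [0, 0, 0, 0, 7.5], [0, 0, 0, 0, 8], [0, 0, 0, 0, 8], [0, 0, 0, 0, 8]]' 20 | sed -n 2,6p;  python3 -c "
from h import *
s=ctrl.state();print(s['wrist_torque'],s['ft_force'])"
```

```text
tool_pos: [530.5, -154.1, 134.3]
ee_rot: [1.0, -0.028, 0.0, -0.0]
ft_force: [1.5, -0.6, 2.1]
grip_width: 8.9
grip_force: 82.8
[-0.05519772 -0.32213746 -0.00614776] [ 1.46694458 -0.60963323  2.11532706]
tool_pos: [530.5, -154.0, 134.3]
ee_rot: [1.0, -0.028, -0.0, -0.0]
ft_force: [2.5, -0.8, 1.8]
grip_width: 8.4
grip_force: 82.8
[-0.08295112 -0.30731883 -0.03143727] [ 2.48432234 -0.8254677   1.79827201]
```

Converted, 0.5 mm is 0.02, -0.3 mm is -0.012.

```bash
python3 steer.py '[[0.02, 0, -0.012, 0, 8], [0, 0, 0, 0, 8], [0, 0, 0, 0, 8], [0, 0, 0, 0, 8]]' 20 | sed -n 2,6p;  python3 -c "
from h import *
s=ctrl.state();print(s['wrist_torque'],s['ft_force'])"; python3 steer.py '[[0, 0, 0, 0, 8.5], [0, 0, 0, 0, 8.5], [0, 0, 0, 0, 9], [0, 0, 0, 0, 9], [0, 0, 0, 0, 9], [0, 0, 0, 0, 9]]' 20 | sed -n 2,6p;  python3 -c "
from h import *
s=ctrl.state();print(s['wrist_torque'],s['ft_force'])"
```

```text
tool_pos: [530.6, -154.0, 134.4]
ee_rot: [1.0, -0.028, -0.0, -0.0]
ft_force: [-1.3, -1.7, 0.4]
grip_width: 8.7
grip_force: 82.6
[-0.11334513  0.07698921 -0.01001918] [-1.30191901 -1.65648199  0.36594026]
tool_pos: [530.8, -153.9, 134.5]
ee_rot: [1.0, -0.028, -0.0, -0.0]
ft_force: [-0.8, 0.4, -1.0]
grip_width: 9.0
grip_force: 47.0
[-0.00618559  0.14263065  0.01532188] [-0.81992844  0.41136701 -1.02432867]
```

```bash
for o in 1; do python3 steer.py '[[0, 0, 0, 0, 9.2], [0, 0, 0, 0, 9.2], [0, 0, 0, 0, 9.2], [0, 0, 0, 0, 9.2]]' 20 | sed -n 2,6p;  python3 -c "
from h import *
s=ctrl.state();print(s['wrist_torque'],s['ft_force'])"; python3 steer.py '[[0, 0, 0, 0, 9.4], [0, 0, 0, 0, 9.4], [0, 0, 0, 0, 9.4], [0, 0, 0, 0, 9.4]]' 20 | sed -n 2,6p;  python3 -c "
from h import *
s=ctrl.state();print(s['wrist_torque'],s['ft_force'])";done
```

```text
tool_pos: [530.9, -154.0, 134.6]
ee_rot: [1.0, -0.028, -0.0, -0.0]
ft_force: [-0.3, 1.1, -1.4]
grip_width: 9.3
grip_force: 37.6
[0.00928252 0.16547603 0.02310129] [-0.26088896  1.08758943 -1.36181133]
tool_pos: [531.0, -154.0, 134.6]
ee_rot: [1.0, -0.028, -0.0, -0.0]
ft_force: [0.5, 0.6, -1.5]
grip_width: 9.8
grip_force: 28.1
[ 0.02366252  0.10878258 -0.02255734] [ 0.51503393  0.58670293 -1.53856387]
```

Converted, 0.2 mm is 0.008.

```bash
python3 steer.py '[[0, 0, 0.008, 0, 9.5], [0, 0, 0.008, 0, 9.5], [0, 0, 0, 0, 9.5], [0, 0, 0, 0, 9.5]]' 20 | sed -n 2,6p;  python3 -c "
from h import *
s=ctrl.state();print(s['wrist_torque'],s['ft_force'])"; python3 steer.py '[[0, 0, 0, 0, 9.6], [0, 0, 0, 0, 9.6], [0, 0, 0, 0, 9.7], [0, 0, 0, 0, 9.7], [0, 0, 0, 0, 9.7]]' 20 | sed -n 2,6p;  python3 -c "
from h import *
s=ctrl.state();print(s['wrist_torque'],s['ft_force'])"
```

```text
tool_pos: [531.1, -154.1, 134.4]
ee_rot: [1.0, -0.028, 0.0, 0.0]
ft_force: [-0.6, 0.6, -0.3]
grip_width: 9.8
grip_force: 23.6
[ 0.15117213  0.14466443 -0.01706899] [-0.55504679  0.61226578 -0.29407232]
tool_pos: [531.1, -154.1, 134.3]
ee_rot: [1.0, -0.028, 0.0, 0.0]
ft_force: [-0.9, 0.6, 0.3]
grip_width: 10.2
grip_force: 14.1
[ 0.04698012  0.10778929 -0.01573501] [-0.85693838  0.57959649  0.29286817]
```

```bash
python3 steer.py '[[0, 0, 0, 0, 9.8], [0, 0, 0, 0, 9.8], [0, 0, 0, 0, 9.85], [0, 0, 0, 0, 9.85], [0, 0, 0, 0, 9.9], [0, 0, 0, 0, 9.9], [0, 0, 0, 0, 9.9]]' 20 | sed -n 2,6p; python3 steer.py '[[0, 0, 0, 0, 9.92], [0, 0, 0, 0, 9.94], [0, 0, 0, 0, 9.96], [0, 0, 0, 0, 9.98], [0, 0, 0, 0, 10], [0, 0, 0, 0, 10], [0, 0, 0, 0, 10.02], [0, 0, 0, 0, 10.05], [0, 0, 0, 0, 10.05], [0, 0, 0, 0, 10.05]]' 20 | sed -n 2,6p;  python3 -c "
from h import *
s=ctrl.state();print(s['wrist_torque'],s['ft_force'])"
```

```text
tool_pos: [531.1, -154.1, 134.3]
ee_rot: [1.0, -0.028, 0.0, 0.0]
ft_force: [0.1, 0.2, -1.0]
grip_width: 9.8
grip_force: 4.7
tool_pos: [531.1, -154.1, 134.4]
ee_rot: [1.0, -0.028, 0.0, 0.0]
ft_force: [-0.4, -0.6, 0.4]
grip_width: 9.5
grip_force: 0.0
[-0.0032103   0.01922154  0.02537546] [-0.40316387 -0.57260703  0.35243764]
```

```bash
python3 steer.py '[[0, 0, 0, 0, 10.3], [0, 0, 0, 0, 10.3], [0, 0, 0, 0, 10.6], [0, 0, 0, 0, 11], [0, 0, 0, 0, 12], [0, 0, 0, 0, 14], [0, 0, 0, 0, 18], [0, 0, 0, 0, 24], [0, 0, 0, 0, 32], [0, 0, 0, 0, 40]]' 20 | sed -n 2,6p; python3 steer.py '[[0, 0, 0, 0, 45], [0, 0, 0, 0, 45], [0, 0, -0.12, 0, 45], [0, 0, -0.32, 0, 45], [0, 0, -0.6, 0, 45], [0, 0, -1, 0, 45], [0, 0, -1.2, 0, 45], [0, 0, -1, 0, 45], [0, 0, -0.4, 0, 45], [0, 0, 0, 0, 45]]';  python3 - <<'E'
from h import *
def g():
    c=ctrl.read_camera('scene');p=proj(c,[560,-155,150]).astype(int);return c,crop(c['color'],p[0]-50,p[1]-35,100,90,4)
a=g(); 
w=ctrl.read_camera('wrist')
cv2.imwrite('pics/w6.png',np.hstack([a[1],cv2.resize(w['color'][:,:,::-1],(400,360))]))
cv2.imwrite('a.png',a[1])
E
```

```text
tool_pos: [531.0, -154.1, 134.3]
ee_rot: [1.0, -0.028, -0.0, 0.0]
ft_force: [-0.2, 0.5, -1.1]
grip_width: 39.8
grip_force: 0.0
time_s: 25.5
tool_pos: [532.0, -154.5, 252.9]
ee_rot: [1.0, -0.028, 0.002, 0.001]
ft_force: [0.2, -0.3, 0.5]
grip_width: 45.1
grip_force: 0.0
```

View pics/w6.png

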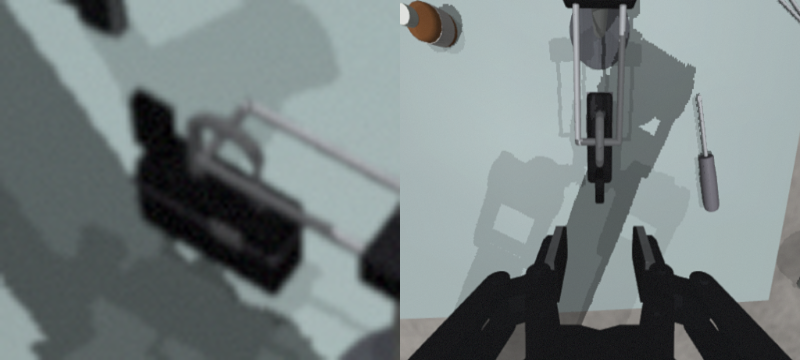

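The case hangs from the loop by its hook, upright and clear of the bench, with the fingers well above it. I'll check that it stays still.

```bash
python3 steer.py '[[0, 0, 0, 0, 45], [0, 0, 0, 0, 45], [0, 0, 0, 0, 45], [0, 0, 0, 0, 45], [0, 0, 0, 0, 45], [0, 0, 0, 0, 45], [0, 0, 0, 0, 45], [0, 0, 0, 0, 45], [0, 0, 0, 0, 45], [0, 0, 0, 0, 45]]' | sed -n 1,2p; python3 - <<'E'
from h import *
def cen():
    g=ctrl.read_camera('wrist')['color'][90:222,230:285].astype(int).sum(2)
    y,x=np.where(g<130); return round(x.mean(),2),round(y.mean(),2),y.max(),len(x)
for i in range(10): print(ctrl.state()["time_s"],cen())
E
```

```text
time_s: 26.6
tool_pos: [531.0, -154.1, 250.3]
26.6 (np.float64(25.78), np.float64(63.33), np.int64(126), 2220)
26.65 (np.float64(25.79), np.float64(63.28), np.int64(126), 2219)
26.7 (np.float64(25.72), np.float64(63.2), np.int64(126), 2226)
26.75 (np.float64(25.72), np.float64(63.19), np.int64(126), 2225)
26.8 (np.float64(25.75), np.float64(63.15), np.int64(126), 2225)
26.85 (np.float64(25.76), np.float64(63.26), np.int64(126), 2218)
26.9 (np.float64(25.72), np.float64(63.26), np.int64(126), 2225)
26.95 (np.float64(25.74), np.float64(63.26), np.int64(126), 2223)
27.0 (np.float64(25.72), np.float64(63.22), np.int64(126), 2228)
27.05 (np.float64(25.76), np.float64(63.3), np.int64(126), 2222)
```

It is still, so I'm handing in.

```bash
python3 -c "
from workcell import ctrl;print(ctrl.job_done())"
```

```text
the job is handed in; nothing more can be done
None
```

The bit case hangs still from the loop, clear of the bench; the gate snapped shut, a 7.9 N back-pull held, the highest wrist-force reading with the hook on the loop was 14 N, and the robot went nowhere near the bottle, tape and screwdriver; handed in at about 27 s.

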